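# Lock the swing shelf on its pivot pin with an R-clip

### The arm

A 7-joint arm with a two-finger parallel gripper is mounted at the origin on the work surface. World frame = base frame: x ahead of the robot, y to its left, z up, the work surface at z = 0. Lengths are in m, angles in rad, forces in N, time in s.
With the tool pointing down it reaches from about 0.4 to 0.85 m from the base axis. Payload 10.4 kg.
Tool frame: the origin (TCP) lies midway between the tips of the shut fingers; the grasp point (between the pads) lies manip.pinch_z behind it (manip.pinch_z is the distance from the TCP to the grasp point, in m); z points along the fingers, y is the direction in which the jaws open and shut (so a half turn about z gives the same grasp; the last joint's range is limited). The gripper opens to 85 mm and grips with 20 to 120 N. Pads are 22 mm wide; open, the fingers measure 114 mm over their backs; the gripper's body (76 mm by 85 mm) begins 54 mm behind the grasp point. The pads swing forward as they close: fully open they stand 13 mm farther back than shut.
Start: joints at [-1.356, 0.332, -0.065, 1.46, 0.022, 1.35, -0.088], TCP at [0.147, 0.607, 0.194] pointing down, gripper open.
Joint ranges: [-2.6, 2.6], [-0.5, 2.12], [-1.47, 1.34], [0.16, 2.42], [-1.27, 4.41], [0.06, 2.06], [-2.6, 2.6]. Speed limits (rad/s): [2.22, 2.22, 2.79, 2.79, 3.14, 3.14, 3.14].

### API

Orientations are given as a unit quaternion [x, y, z, w].
In Python, from workcell import manip gives the robot as it stands.
- The arm moves only by the shell command python3 -m handwheel 'ROWS' [FORCE]. ROWS is JSON, a list that holds one entry, the list of rows, each a list of 7 numbers: the shift along the tool's x, y, z in m, then the turn, a rotation vector about the tool's x, y, z in rad, then the finger opening in m, from 0 to 0.0854. In form: [[[tx, ty, tz, ax, ay, az, claw], ...]]. A call has 1 to 8 rows; each row is the pose to reach, as a shift and turn from the pose commanded when the call began, along the tool's axes at that moment; what a row does not reach only later rows make up. A row lasts 1/8 s, in which the tool goes at most 62.5 mm and 10.7 degrees, less where a joint would pass 70% of its speed; a pose out of reach is approached as far as the arm can. A call with a gripper value outside its range is refused whole. The fingers move at their own pace and stop on an object; FORCE is the grip in N (left out, the last holds). Time passes only in rows, so rows that repeat a pose let the fingers close. It gives the time, the measured TCP pose, the force and the opening at its end, in the units of the state.
- manip.get_obs(): the state, without advancing time (a new reading comes with each control period).
- manip.camera(name): name is "scene" or "top" or "wrist"; returns the picture (420x560x3 uint8, blue, green, red); there is no depth.
- manip.calibration(name): a dict with "fx", "fy", "cx", "cy" (pixels), "view" (4x4, takes a point from world to camera coordinates); the wrist camera has in their place "tool_from_camera" (4x4, takes a point from camera to tool coordinates, whose origin is the TCP and whose axes are the flange's). Camera axes: x right, y up, looking along -z (the intrinsics and any distortion apply to the point x, -y, -z); pixel columns grow to the right and rows downward; lengths in m; the calibration is good to about 2 mm. A picture is of the moment at which its call begins: read the wrist's pose just before it. calibration takes no time and is no camera call.
- manip.hand_in(): hands the job in, once; it reports no verdict.
The state is a dict: "clock": time; "joint_pos": joint angles; "joint_velocities": joint speeds; "tau": joint torques, N m; "position": TCP position; "ee_rot": TCP orientation; "ft_force": force on the tool from outside, world axes, zero at the start; "torque": the same for the moment, N m; "grip_width": opening from 0.0 (shut) to 1.0 (fully open).
Only numpy, scipy, OpenCV 4.12 (cv2) and the standard library are available. Lean on these libraries where they do the work, as an engineer would, in place of code of your own. Each camera call takes 0.05 s, during which the arm holds its last target.

### The job

The little swing shelf has ridden up its pivot pin: press its hub down until it sits fully on the foot, then pick up the red-handled R-clip and push its straight leg through the cross hole in the pin, from the robot's side, until the bow springs over the pin and the clip is fully home. Work by feel: press the shelf and the pin only gently with the fingers (never over 60 N), and find the hole rather than ramming the leg against the pin (the clip must never press on the pin or shelf with over 25 N). Let go of the clip and leave everything else on the counter where it is.

Things in the scene. Friction and masses are not known exactly. Their poses are not given: they have to be found in the camera images.
- stand: Grey foot of the swing shelf, screwed to the counter: square plate 110 x 110 x 12 mm with a round boss, 52 mm dia, top 20 mm over the counter. Origin: centre of its underside, on the axis of the upright brass pivot pin; z up, x points away from the robot along the shelf's arm. With the clip home, the centre of its grip is 44 mm from the pin axis on the foot's -x side, at the hole's height.
- pin_foot (a point): Fixed point where the pin's upright axis meets the boss, 20 mm up; axes as the foot's. Pin: 20 mm dia, immovable by hand, but set at a height that differs each time and is not measured. Cross hole along the foot's x, 7.2 mm square, mouths flared sideways to 11 mm; its centre is 56 to 82 mm over the counter, always 14 mm below the pin's flat top: feel (or look) for it.
- hub (a joint): Height (m) of the shelf's aluminium hub above its seat: 0 = seated; starts 0.042 to 0.048. Collar round the pin, 44 mm dia, 24 mm high (top 44 mm over the counter when seated; hides the hole when up). Slides down without turning, stays where left, takes 6 to 9 N. Its 28 mm wide arm, level with its top, leads along the foot's +x to a round shelf, 110 mm dia, centred 145 mm from the pin.
- hub_pad (a point): Centre of the top face of the yellow press pad (32 x 26 mm) on the shelf's arm, 52 mm from the pin axis on the foot's +x side; 46 mm over the counter when the hub is seated, more by the hub's joint value before. Press straight down here.
- clip_grip (a point): Centre of the R-clip's red plastic grip (36 long x 18 wide x 30 mm high) standing on the counter, 15 mm up. x runs along the straight leg to its tip, z up. Wire, leg and nose lie at half height of the grip. The nose (10 wide, 12 mm high) ends 34 mm ahead of this point; its front meets the pin when home. Grip the red sides from above, fingers closing along y.
- leg_tip (a point): Tip of the clip's straight leg (5 mm dia steel, blunt tip), 74 mm ahead of the grip's centre; axes as the clip's. The springy bow (4 mm wire) lies on the leg's +y side, out to 17 mm, throat 55 mm and flared end 70 mm ahead of the grip's centre. The leg is in the hole before the bow meets the pin; spreading the bow takes about 8 to 16 N, from 18 to 8 mm before home.
- bow (a joint): Angle (rad) by which the clip's bow is spread: 0 = sprung closed, about 0.1 while its throat passes the pin.
- timer_mid (a point): bystander: white round kitchen timer with an orange button, 66 mm dia, 36 mm high; this point is its centre 15 mm up. It and the clip may stand in each other's place.
- scraper_mid (a point): bystander: yellow plastic scraper, 135 x 90 mm, 10 mm high, lying flat; its centre.
- mat_mid (a point): bystander: green silicone mat rolled tight, 52 mm dia, 290 mm long (along x), lying; its centre.
- rack_mid (a point): bystander: steel cooling rack, 300 x 170 mm, 28 mm high; its centre half-way up.
- ramekin_mid (a point): bystander: white ceramic ramekin, 84 mm dia, 45 mm high; its centre half-way up.
There are look-alikes about, which are no part of the job. There is more than one size of the part that bears clip_grip; the job needs the smaller.

How it is judged:
On the way, in this order (a step that is already met when the one before it is completed fails the run):
1. the hub sits fully down on the foot (value of joint hub below 0.0025 m), for 0.2 s.
2. the clip is fully home through the pin, its bow sprung closed behind it (x of clip_grip in the frame of stand between -0.048 and -0.04 m and y of clip_grip in the frame of stand between -0.014 and 0.014 m and z of clip_grip in the frame of stand between 0.044 and 0.09 m and angle between the x axis of clip_grip and the x axis of stand, either way round below 0.3 rad and value of joint bow below 0.05 rad), for 0.2 s.
At the end, for the whole second after the job is handed in: Hub seated within 2.5 mm; clip's leg through the pin: grip centre 40 to 48 mm from the pin axis on the foot's -x side, within 14 mm sideways, 44 to 90 mm up, leg within 0.3 rad of the foot's x axis, bow spread under 0.05 rad; released and at rest (all of step 2 and value of joint hub below 0.0025 m and linear speed of clip below 0.02 m/s); the robot touches nothing.
It fails at once if the clip presses on the pin or shelf with more than 25 N (contact force between clip and stand above 25 N).
It fails at once if the fingers press on the pin, hub or foot with more than 60 N (contact force between the fingers and stand above 60 N).
It fails at once if a bystander is moved by more than 20 mm (distance of any of timer_mid, scraper_mid, mat_mid, rack_mid, ramekin_mid from where it was at the start of the episode above 0.02 m).
It also fails if it takes over 67 s, if anything falls off the work surface, if the arm or the gripper's body presses on something with over 40 N, if the wrist force passes 120 N, or if a joint passes its speed limit or range.

## Working session

There is one attempt and no reset: what is moved stays moved. The work goes in short steps, Python scripts to look and compute and a shell command to move; the robot and the scene stay as the last step left them, time stands still between calls to the robot, and variables do not carry over. Pictures are saved under pics/ and viewed, and the job is handed in when it is done.

```bash
ls; mkdir -p pics; python3 - <<'E'
from workcell import manip
import cv2,numpy as np
o=manip.get_obs(); print(o)
print(manip.pinch_z)
for n in ["scene","top","wrist"]:
    cv2.imwrite(f"pics/{n}0.png",manip.camera(n)); print(n,manip.calibration(n))
E
```

```text
pics
{'clock': 0.0, 'joint_pos': array([-1.35559719,  0.33288115, -0.06465494,  1.4609648 ,  0.02159772,
        1.3498885 , -0.08850771]), 'joint_velocities': array([ 0.0005257 ,  0.00177898,  0.00125512, -0.00122563,  0.00118312,
        0.00052701, -0.00044545]), 'tau': array([ 4.57377373e-04, -6.25437999e+01,  4.96324373e-02, -3.91612887e+01,
        1.62603561e-02,  9.81750054e-03, -2.48290945e-05]), 'position': array([0.14715893, 0.60697943, 0.19289885]), 'ee_rot': array([ 1.18634143e-01,  9.92937771e-01, -7.21923833e-04, -4.59959153e-05]), 'ft_force': array([-0.2881898 ,  0.63231347, -0.22959477]), 'torque': array([0.02514674, 0.03841797, 0.01621189]), 'grip_width': 1.0016993177459956}
0.0187
scene {'fx': 527.0504439011058, 'fy': 527.0504439011058, 'cx': 276.8260527532158, 'cy': 207.05427888378898, 'view': array([[ 0.81492914,  0.57953049,  0.0059083 , -0.4550513 ],
       [-0.31756608,  0.43798356,  0.84102448,  0.14862309],
       [ 0.4848116 , -0.68725163,  0.5409648 , -1.55078428],
       [ 0.        ,  0.        ,  0.        ,  1.        ]])}
top {'fx': 455.32505820904265, 'fy': 455.32505820904265, 'cx': 287.3584779950084, 'cy': 208.92689795308058, 'view': array([[ 0.02480924, -0.99965719, -0.00836707, -0.01023393],
       [ 0.9945701 ,  0.02383509,  0.10130253, -0.56572567],
       [-0.10106838, -0.01083488,  0.99482048, -1.39009428],
       [ 0.        ,  0.        ,  0.        ,  1.        ]])}
wrist {'fx': 327.4658955230733, 'fy': 327.4658955230733, 'cx': 278.981838696765, 'cy': 208.3919579632866, 'tool_from_camera': array([[-5.22516676e-04,  9.45728896e-01,  3.24956277e-01,
         8.30964187e-02],
       [ 9.99999831e-01,  5.76923106e-04, -7.10749907e-05,
        -1.20393127e-03],
       [-2.54692457e-04,  3.24956185e-01, -9.45729038e-01,
        -1.79553538e-01],
       [ 0.00000000e+00,  0.00000000e+00,  0.00000000e+00,
         1.00000000e+00]])}
```

View pics/scene0.png

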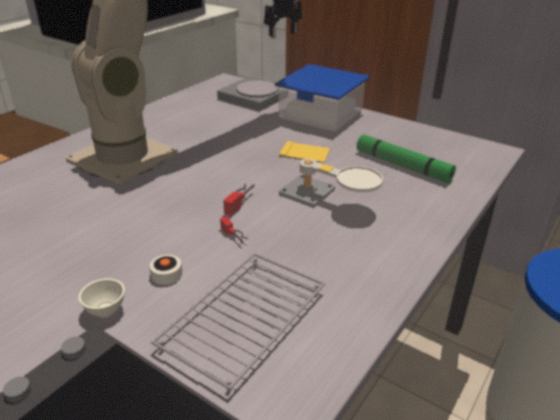

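View pics/top0.png

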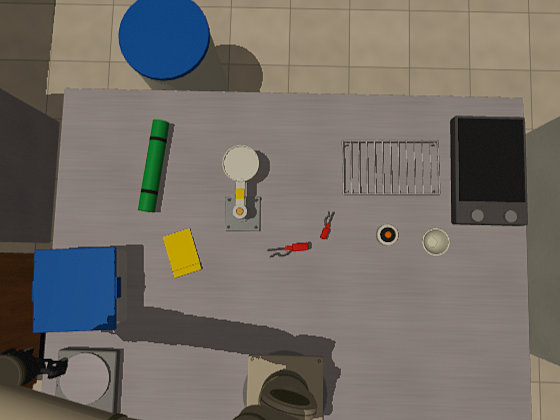

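View pics/wrist0.png

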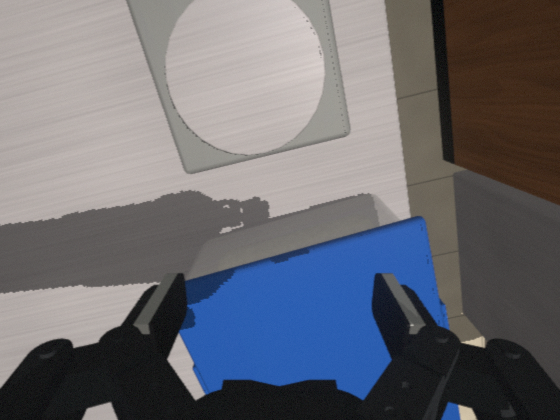

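The top view shows the stand at about (240,212), with its shelf at (241,163). There are two red clips: a large one at (295,247) and a small one at (326,228), which is the one I want. I'll measure these next.

```bash
cat > h.py <<'E'
from workcell import manip
import cv2,numpy as np
from scipy.spatial.transform import Rotation as R
def T_of(name,obs=None):
    c=manip.calibration(name)
    if name=="wrist":
        o=obs or manip.get_obs(); T=np.eye(4); T[:3,:3]=R.from_quat(o['ee_rot']).as_matrix(); T[:3,3]=o['position']
        return c,T@c['tool_from_camera']
    return c,np.linalg.inv(c['view'])
def ray(name,u,v,obs=None):
    c,T=T_of(name,obs)
    d=np.array([(u-c['cx'])/c['fx'],-(v-c['cy'])/c['fy'],-1.])
    return T[:3,3],T[:3,:3]@d
def onz(name,u,v,z,obs=None):
    p,d=ray(name,u,v,obs); return p+d*(z-p[2])/d[2]
def proj(name,P,obs=None):
    c,T=T_of(name,obs); q=np.linalg.inv(T)@np.append(P,1)
    return np.array([c['cx']+c['fx']*q[0]/-q[2], c['cy']-c['fy']*q[1]/-q[2]])
def tri(n1,a,n2,b):
    p,d=ray(n1,*a);q,e=ray(n2,*b)
    s=np.linalg.lstsq(np.c_[d,-e],q-p,rcond=None)[0]
    A=p+s[0]*d;B=q+s[1]*e
    return (A+B)/2,np.linalg.norm(A-B)
E
python3 - <<'E'
from h import *
for n in ["top","scene"]:
    im=cv2.imread(f"pics/{n}0.png"); h=cv2.cvtColor(im,cv2.COLOR_BGR2HSV)
    m=(((h[...,0]<8)|(h[...,0]>172))&(h[...,1]>150)&(h[...,2]>60)).astype(np.uint8)
    k,l,s,c=cv2.connectedComponentsWithStats(m)
    for i in range(1,k):
        if s[i,4]>15:
            pts=np.argwhere(l==i)[:,::-1]; print(n,s[i],c[i],cv2.minAreaRect(pts.astype(np.float32)), onz(n,*c[i],0.02)[:2])
    cr={"top":im[130:280,190:370],"scene":im[140:250,190:400]}[n]
    cv2.imwrite(f"pics/{n}0c.png",cv2.resize(cr,None,fx=3.8,fy=3.8,interpolation=cv2.INTER_CUBIC))
E
```

```text
top [320 223  10  16  83] [324.91566265 231.22891566] ((325.24139404296875, 230.3965606689453), (5.570859909057617, 16.526885986328125), 21.801410675048828) [ 0.4996315  -0.11512744]
top [285 243  24   8 149] [297.26845638 246.74496644] ((296.5, 246.5), (23.0, 7.0), 0.0) [ 0.44930642 -0.03006773]
scene [225 193  18  12 108] [232.76851852 197.67592593] ((233.2405548095703, 197.14324951171875), (7.278625011444092, 17.86571502685547), 53.97262954711914) [ 0.43079766 -0.01162888]
scene [222 217   9   9  55] [226.01818182 221.52727273] ((226.09999084472656, 221.80001831054688), (9.800000190734863, 6.0), 53.13010025024414) [ 0.48556889 -0.10302361]
scene [228 227   6   5  19] [230.63157895 229.21052632] ((230.5, 229.0), (4.0, 5.0), 90.0) [ 0.51425703 -0.12078079]
```

View pics/top0c.png

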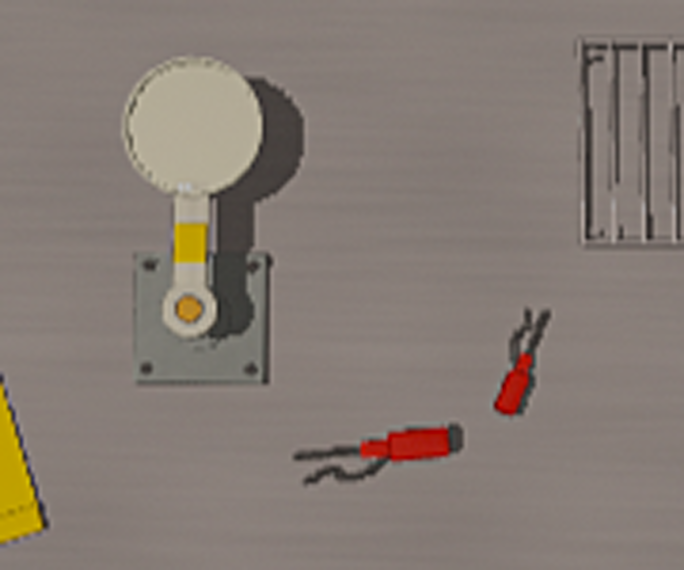

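View pics/scene0c.png

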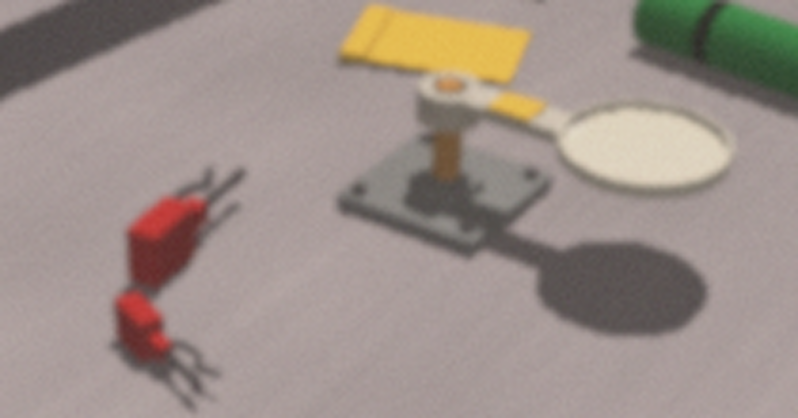

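```bash
cat >> h.py <<'E'
def go(P,yaw):
    o=manip.get_obs(); R0=R.from_quat(o['ee_rot']).as_matrix()
    c,s=np.cos(yaw),np.sin(yaw)
    Rt=np.array([[-c,-s,0],[-s,c,0],[0,0,-1]])
    print("shift",np.round(R0.T@(np.array(P)-o['position']),4),"rot",np.round(R.from_matrix(R0.T@Rt).as_rotvec(),3),"pos",np.round(o['position'],4),"yaw",round(np.arctan2(-R0[1,0],-R0[0,0]),4),"f",np.round(o['ft_force'],1),"t",round(o['clock'],2))
E
python3 - <<'E'
from h import *
f=lambda a,b:(190+a/3.8-.4,130+b/3.8-.4)
for nm,a,b,z in [("TL",135,253,.012),("TR",268,255,.012),("BL",135,382,.012),("BR",267,382,.012),("pintop",188,308,.09),("pad",191,243,.091),("shelf",194,125,.089)]:
    print(nm,onz("top",*f(a,b),z))
P=(onz("top",*f(135,253),.012)+onz("top",*f(267,382),.012))/2;print(P)
print(tri("top",f(188,308),"scene",(190+451/3.8-.4,140+86/3.8-.4)))
print("clip");print(onz("top",*f(540,313),.015),onz("top",*f(513,390),.03))
go([0.50,0.10,0.30],0)
E
```

```text
TL [0.60333191 0.2016973  0.012     ]
TR [0.60428402 0.09082523 0.012     ]
BL [0.49589577 0.19754022 0.012     ]
BR [0.49855444 0.08838683 0.012     ]
pintop [0.55095658 0.14672324 0.09      ]
pad [0.60230102 0.14607096 0.091     ]
shelf [0.69705881 0.1472652  0.089     ]
[0.55094317 0.14504206 0.012     ]
(array([0.55105158, 0.14679384, 0.089974  ]), np.float64(0.00022670600541022963))
clip
[ 0.56093398 -0.13580406  0.015     ] [ 0.49596066 -0.113475    0.03      ]
shift [-0.4624 -0.4098 -0.1064] rot [-0.001 -0.    -0.238] pos [0.1472 0.6071 0.1931] yaw -0.2378 f [ 0.1  0.2 -0.1] t 0.15
```

```bash
python3 -m handwheel '[[[0,0,-0.06,0,0,0,0.0854],[-0.06,-0.04,-0.08,0,0,-0.05,0],[-0.12,-0.075,-0.08,0,0,-0.1,0],[-0.17,-0.105,-0.08,0,0,-0.15,0],[-0.22,-0.136,-0.08,0,0,-0.2,0],[-0.27,-0.167,-0.08,0,0,-0.238,0],[-0.32,-0.198,-0.08,0,0,-0.238,0],[-0.37,-0.229,-0.08,0,0,-0.238,0]]]' 40; python3 -c "
from h import *
go([0.603,0.146,0.2],0)"
```

```text
clock: 1.15
position: [0.4539, 0.296, 0.2737]
ee_rot: [-0.0, 1.0, 0.0, 0.0]
ft_force: [0.7, 1.5, 0.1]
grip_width: 0.002
shift [-0.149  -0.1501  0.0737] rot [0. 0. 0.] pos [0.4539 0.296  0.2737] yaw 0.0004 f [0.7 1.5 0.1] t 1.15
```

```bash
python3 -m handwheel '[[[-0.04,-0.04,0.01,0,0,0,0],[-0.08,-0.08,0.03,0,0,0,0],[-0.12,-0.12,0.05,0,0,0,0],[-0.149,-0.15,0.074,0,0,0,0],[-0.149,-0.15,0.074,0,0,0,0],[-0.149,-0.15,0.074,0,0,0,0]]]' 40; python3 -c "
from h import *
o=manip.get_obs();im=manip.camera('wrist');cv2.imwrite('pics/w1.png',im)
cv2.imwrite('pics/s1.png',cv2.resize(manip.camera('scene')[140:250,190:400],None,fx=3.8,fy=3.8,interpolation=cv2.INTER_CUBIC))
go([0.603,0.146,0.12],0)
for P in [(.551,.146,.09),(.603,.146,.091),(.551,.146,.02)]: print(proj('wrist',np.array(P),o))"
```

```text
clock: 1.9
position: [0.6016, 0.1485, 0.1997]
ee_rot: [-0.0, 1.0, 0.0, -0.0]
ft_force: [-0.8, -0.0, -0.3]
grip_width: -0.003
shift [-0.0014 -0.0035  0.0804] rot [0.001 0.001 0.002] pos [0.6016 0.1494 0.2004] yaw 0.0023 f [-1.  -0.3  0.5] t 2.0
[277.56311341 135.91590515]
[277.63016764 193.77579834]
[277.78458478 128.38172117]
```

View pics/w1.png

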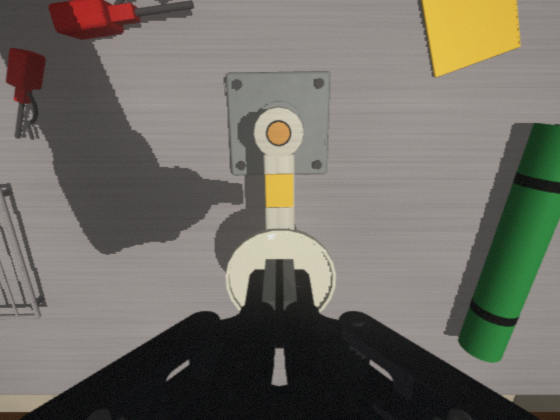

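View pics/s1.png

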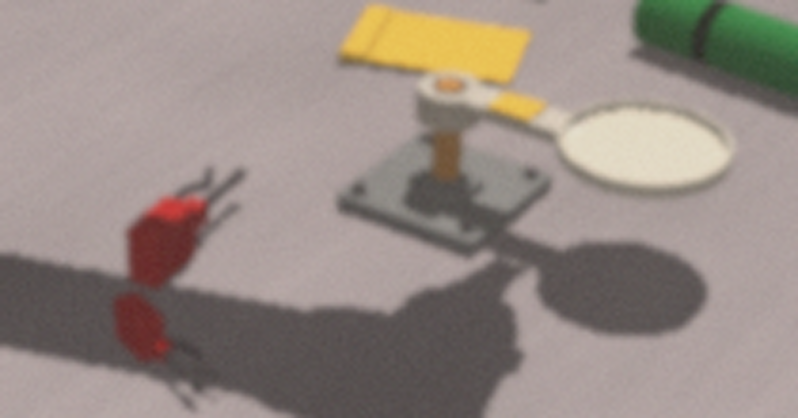

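Wrist view: pin top at (278,132), pad at (280,190), stand almost square to the world axes. Next I'll lower the shut fingers to just above the pad.

```bash
python3 -m handwheel '[[[0.001,-0.002,0.05,0,0,0,0],[0.001,-0.002,0.09,0,0,0,0],[0.001,-0.002,0.1,0,0,0,0],[0.001,-0.002,0.105,0,0,0,0],[0.001,-0.002,0.11,0,0,0,0]]]'; python3 -m handwheel '[[[0,0,0.002,0,0,0,0],[0,0,0.004,0,0,0,0]]]'
```

```text
clock: 2.62
position: [0.602, 0.1464, 0.0914]
ee_rot: [-0.0, 1.0, 0.001, 0.001]
ft_force: [0.3, -0.1, -0.3]
grip_width: -0.001
clock: 2.88
position: [0.6012, 0.1459, 0.0862]
ee_rot: [-0.0, 1.0, 0.0, 0.0]
ft_force: [-1.2, 0.6, 0.4]
grip_width: -0.003
```

```bash
python3 -m handwheel '[[[0,0,0.003,0,0,0,0],[0,0,0.006,0,0,0,0]]]'; python3 -m handwheel '[[[0,0,0.003,0,0,0,0],[0,0,0.006,0,0,0,0]]]'
```

```text
clock: 3.12
position: [0.6009, 0.1457, 0.0796]
ee_rot: [-0.0, 1.0, 0.0, 0.0]
ft_force: [0.9, -0.3, -0.0]
grip_width: -0.001
clock: 3.38
position: [0.6009, 0.1458, 0.0735]
ee_rot: [-0.0, 1.0, 0.0, -0.0]
ft_force: [0.2, 0.9, 1.3]
grip_width: 0.007
```

```bash
python3 -c "
from h import *
im=manip.camera('wrist');cv2.imwrite('pics/w2.png',im)
cv2.imwrite('pics/s2.png',cv2.resize(manip.camera('scene')[100:250,190:400],None,fx=3.8,fy=3.8,interpolation=cv2.INTER_CUBIC))
print(manip.get_obs())"
```

```text
{'clock': 3.475, 'joint_pos': array([-0.58206577,  0.4181362 ,  0.34277553,  1.63880095, -0.15284054,
        1.1117645 ,  1.37244686]), 'joint_velocities': array([-0.00028576, -0.005038  ,  0.00219237, -0.00756323,  0.00027095,
        0.00608105, -0.00131066]), 'tau': array([ 4.87681164e-02, -6.15019155e+01,  6.54722571e+00, -3.56223750e+01,
        2.55512605e-03, -9.32465354e-02,  1.26342574e-02]), 'position': array([0.60063398, 0.145696  , 0.07324609]), 'ee_rot': array([-1.19286961e-04,  9.99999942e-01, -7.94770306e-05, -3.07946550e-04]), 'ft_force': array([ 0.37983329, -0.3136547 ,  0.17799495]), 'torque': array([-0.00847435,  0.04744198,  0.01626528]), 'grip_width': -0.002064605725446074}
```

View pics/w2.png

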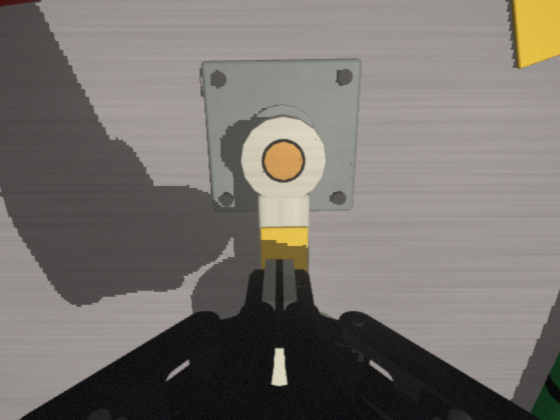

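View pics/s2.png

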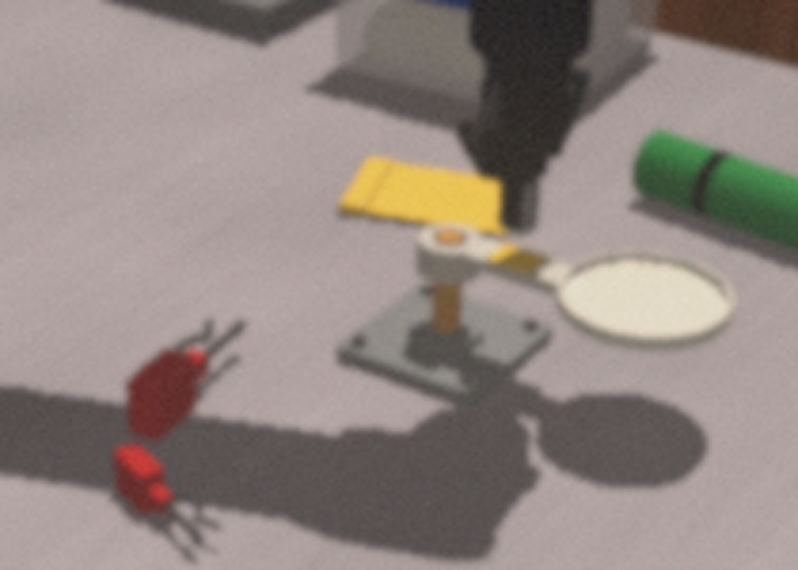

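```bash
python3 -c "
from h import *
o=manip.get_obs();print(proj('scene',o['position']),proj('wrist',o['position']),o['position'])
f=lambda a,b:(190+a/3.8-.4,100+b/3.8-.4)
print('tip',f(520,228),'pad',f(515,258), proj('scene',np.array([.603,.146,.091])))
for z in (0.02,.045,.07,.09): print(z,proj('scene',np.array([.551,.146,z])),proj('top',np.array([.551,.146,z])))
im=manip.camera('top');cv2.imwrite('pics/t2.png',cv2.resize(im[130:280,190:370],None,fx=3.8,fy=3.8,interpolation=cv2.INTER_CUBIC))
"
```

```text
[324.45311268 173.79809734] [281.20670323 242.50504394] [0.60063398 0.145696   0.07324609]
tip (326.44210526315794, 159.6) pad (325.1263157894737, 167.49473684210525) [325.7256598  167.76978069]
0.02 [307.03428883 186.17055661] [241.84686862 212.82207023]
0.045 [307.39202034 177.81251934] [240.97196326 212.06899297]
0.07 [307.7569399  169.28654052] [240.06547061 211.28872685]
0.09 [308.05419771 162.34141047] [239.31636725 210.643934  ]
```

View pics/t2.png

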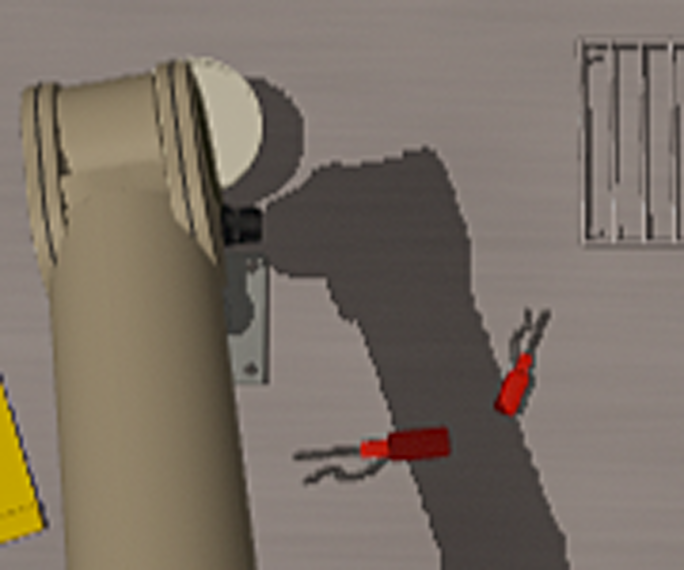

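```bash
python3 -c "
from h import *
o=manip.get_obs();p=o['position']
for d in (0,.01,.02,.03,.04,.05): print(d,proj('wrist',p+[0,0,d]),proj('wrist',p+[-.011,0,d]),proj('scene',p+[0,0,d]))
"
```

```text
0 [281.20684515 242.50526117] [281.24300072 225.5139187 ] [324.5142984  173.71985027]
0.01 [281.32265042 249.89852718] [281.362915   232.17681843] [324.73423534 170.21068048]
0.02 [281.45076281 258.07750659] [281.49583402 239.5623117 ] [324.95598995 166.67250922]
0.03 [281.5932543 267.17448  ] [281.64399463 247.7946863 ] [325.17958485 163.1049755 ]
0.04 [281.75268965 277.35318733] [281.81017786 257.02846733] [325.40504304 159.50771226]
0.05 [281.93228215 288.81877127] [281.99788515 267.4582081 ] [325.63238792 155.88034635]
```

```bash
python3 -c "
import cv2
im=cv2.imread('pics/w2.png');cv2.imwrite('pics/w2c.png',cv2.resize(im[200:400,180:380],None,fx=3,fy=3,interpolation=cv2.INTER_CUBIC))"
```

```text
(no output)
```

View pics/w2c.png

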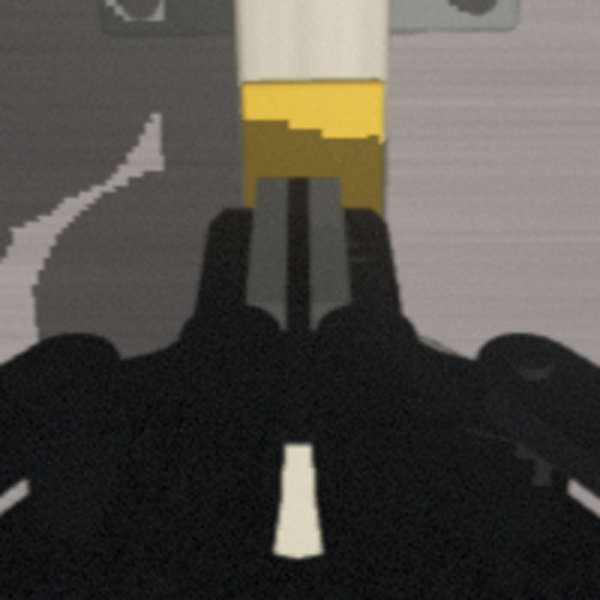

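The fingertips show about 40 mm above the reported TCP, and both the scene and wrist views agree on that. I'll trust contact over the reported number and go down by feel, expecting contact at a reported z of about 0.05.

```bash
python3 -m handwheel '[[[0,0,0.005,0,0,0,0],[0,0,0.01,0,0,0,0],[0,0,0.014,0,0,0,0],[0,0,0.014,0,0,0,0]]]'; python3 -m handwheel '[[[0,0,0.002,0,0,0,0],[0,0,0.004,0,0,0,0]]]';python3 -m handwheel '[[[0,0,0.002,0,0,0,0],[0,0,0.004,0,0,0,0]]]'; python3 -m handwheel '[[[0,0,0.002,0,0,0,0],[0,0,0.004,0,0,0,0]]]'
```

```text
clock: 4.03
position: [0.6006, 0.1457, 0.0592]
ee_rot: [-0.0, 1.0, -0.0, -0.0]
ft_force: [-0.7, 0.2, 1.8]
grip_width: -0.0
clock: 4.28
position: [0.601, 0.1458, 0.0557]
ee_rot: [-0.0, 1.0, 0.0, 0.0]
ft_force: [-0.2, 0.2, -0.1]
grip_width: 0.001
clock: 4.53
position: [0.6009, 0.1458, 0.0518]
ee_rot: [-0.0, 1.0, 0.0, 0.0]
ft_force: [-2.2, -0.8, 6.2]
grip_width: 0.001
clock: 4.78
position: [0.6009, 0.1458, 0.0481]
ee_rot: [-0.0, 1.0, 0.0, 0.0]
ft_force: [-2.6, -0.3, 4.8]
grip_width: -0.005
```

```bash
python3 -m handwheel '[[[0,0,0.003,0,0,0,0],[0,0,0.006,0,0,0,0],[0,0,0.009,0,0,0,0],[0,0,0.012,0,0,0,0],[0,0,0.015,0,0,0,0],[0,0,0.018,0,0,0,0],[0,0,0.021,0,0,0,0],[0,0,0.024,0,0,0,0]]]'; python3 -m handwheel '[[[0,0,0.002,0,0,0,0],[0,0,0.004,0,0,0,0],[0,0,0.006,0,0,0,0],[0,0,0.008,0,0,0,0],[0,0,0.01,0,0,0,0]]]'
```

```text
clock: 5.78
position: [0.6009, 0.1458, 0.0241]
ee_rot: [-0.0, 1.0, 0.0, 0.0]
ft_force: [-3.5, -0.3, 6.6]
grip_width: 0.002
clock: 6.4
position: [0.6009, 0.1458, 0.0141]
ee_rot: [-0.0, 1.0, 0.0, 0.0]
ft_force: [-2.5, -1.0, 5.2]
grip_width: 0.003
```

```bash
for i in 1 2 3 ; do python3 -m handwheel '[[[0,0,0.001,0,0,0,0],[0,0,0.002,0,0,0,0]]]' | grep -E "posi|force"; done
```

```text
position: [0.6009, 0.1458, 0.0121]
ft_force: [-2.8, -0.9, 5.1]
position: [0.6009, 0.1458, 0.01]
ft_force: [-2.7, -0.2, 5.0]
position: [0.601, 0.1458, 0.0085]
ft_force: [-7.3, -1.8, 15.8]
```

```bash
python3 -m handwheel '[[[0,0,0.0005,0,0,0,0],[0,0,0.0005,0,0,0,0]]]'; python3 -c "
from h import *
cv2.imwrite('pics/s3.png',cv2.resize(manip.camera('scene')[100:250,190:400],None,fx=3.8,fy=3.8,interpolation=cv2.INTER_CUBIC))"
```

```text
clock: 7.4
position: [0.601, 0.1458, 0.0085]
ee_rot: [-0.0, 1.0, 0.0, 0.0]
ft_force: [-6.4, -1.3, 15.4]
grip_width: 0.001
```

View pics/s3.png

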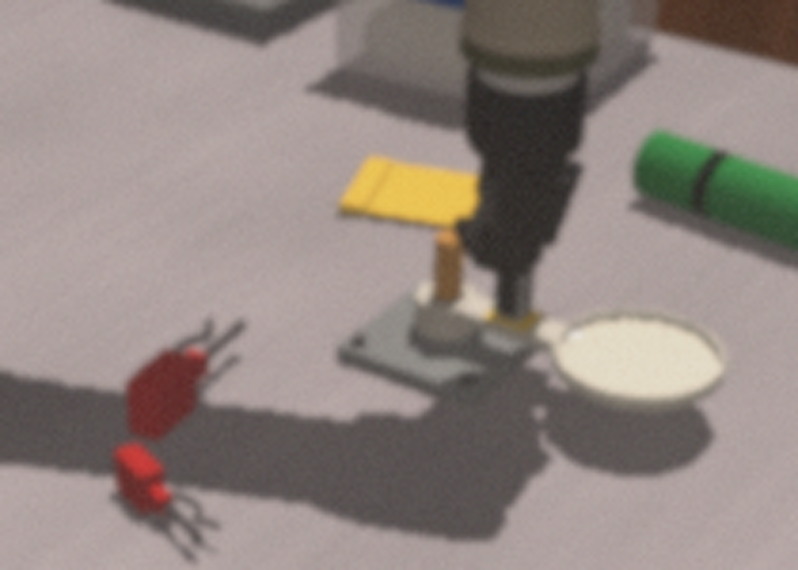

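```bash
python3 -m handwheel '[[[0,0,0.0015,0,0,0,0],[0,0,0.0015,0,0,0,0]]]'
```

```text
clock: 7.7
position: [0.601, 0.1459, 0.0084]
ee_rot: [0.0, 1.0, 0.001, 0.0]
ft_force: [-13.8, -3.1, 28.2]
grip_width: 0.001
```

```bash
python3 -m handwheel '[[[0,0,-0.04,0,0,0,0],[0,0,-0.082,0,0,0,0],[0.02,0,-0.082,0,0,0,0],[0.05,0,-0.082,0,0,0,0],[0.05,0,-0.082,0,0,0,0],[0.05,0,-0.082,0,0,0,0]]]'; python3 -c "
from h import *
o=manip.get_obs();print(o['position'])
cv2.imwrite('pics/w4.png',manip.camera('wrist'))
cv2.imwrite('pics/s4.png',cv2.resize(manip.camera('scene')[100:250,190:400],None,fx=3.8,fy=3.8,interpolation=cv2.INTER_CUBIC))"
```

```text
clock: 8.45
position: [0.5514, 0.1459, 0.0879]
ee_rot: [-0.0, 1.0, 0.0, 0.0]
ft_force: [0.5, -0.2, 0.5]
grip_width: -0.003
[0.55138679 0.14587018 0.08788456]
```

View pics/w4.png

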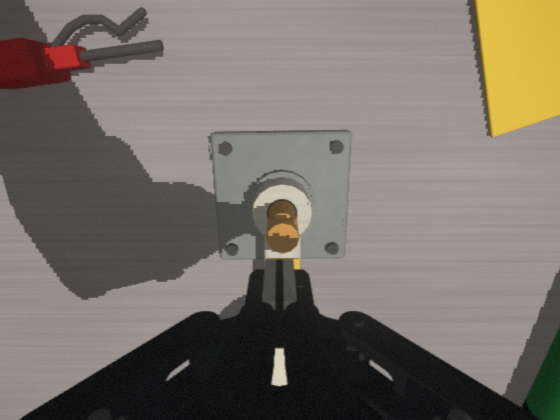

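View pics/s4.png

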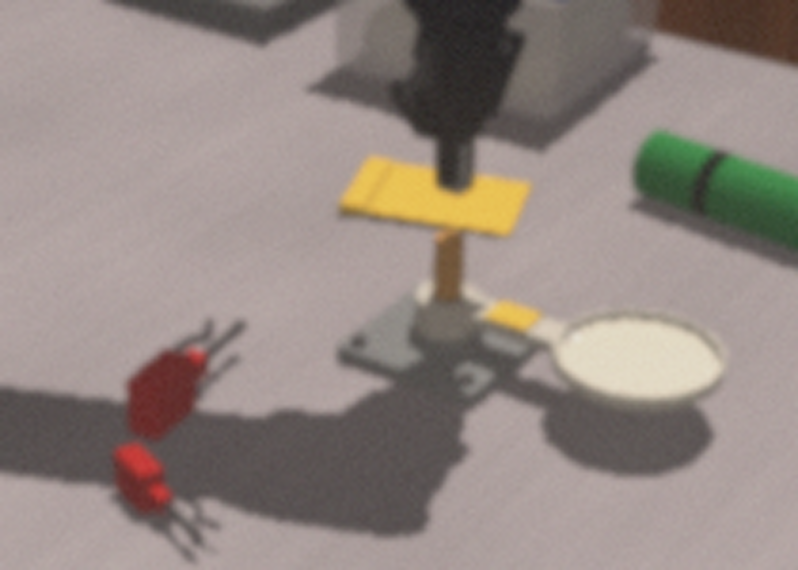

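```bash
python3 -m handwheel '[[[0.001,0,0.015,0,0,0,0],[0.001,0,0.026,0,0,0,0],[0.001,0,0.03,0,0,0,0],[0.001,0,0.03,0,0,0,0]]]' | grep -E "posi|force"; python3 -m handwheel '[[[0,0,0.0015,0,0,0,0],[0,0,0.003,0,0,0,0]]]' | grep -E "posi|force"; python3 -m handwheel '[[[0,0,0.0015,0,0,0,0]]]' | grep -E "posi|force"
```

```text
position: [0.5497, 0.1456, 0.0572]
ft_force: [0.1, -0.2, 0.1]
position: [0.5501, 0.1458, 0.0549]
ft_force: [-0.5, 0.1, 0.7]
position: [0.55, 0.1458, 0.0533]
ft_force: [-0.2, 0.4, -0.1]
```

```bash
python3 -m handwheel '[[[0,0,0.001,0,0,0,0],[0,0,0.001,0,0,0,0]]]' | grep -E "posi|force"; python3 -m handwheel '[[[0,0,0.001,0,0,0,0],[0,0,0.001,0,0,0,0]]]' | grep -E "posi|force"
```

```text
position: [0.5498, 0.1458, 0.0522]
ft_force: [-0.0, 0.8, -0.5]
position: [0.5499, 0.1458, 0.0512]
ft_force: [0.2, -0.3, 0.6]
```

```bash
python3 -m handwheel '[[[0,0,0.001,0,0,0,0],[0,0,0.001,0,0,0,0]]]' | grep -E "posi|force"; python3 -c "
from h import *
o=manip.get_obs();print(o['position'],o['ft_force'])"
```

```text
position: [0.55, 0.1458, 0.0511]
ft_force: [-4.2, -1.1, 9.3]
[0.54999488 0.14579822 0.05108105] [-4.16335998 -1.10093873  9.29635357]
```

Contact with the pin top came at a reported z of 0.0512, and the seated pad was at 0.0085. That puts the pin top at about 88.6 mm and the hole at about 74.6 mm, so the clip must be lifted 59.6 mm. Now on to the small clip.

```bash
python3 -m handwheel '[[[0,0,-0.05,0,0,0,0],[0,0,-0.09,0,0,0,0],[0.02,-0.05,-0.1,0,0,0.1,0.085],[0.04,-0.1,-0.1,0,0,0.2,0.085],[0.05,-0.15,-0.1,0,0,0.3,0.085],[0.055,-0.2,-0.1,0,0,0.33,0.085],[0.06,-0.255,-0.1,0,0,0.33,0.085],[0.06,-0.258,-0.1,0,0,0.33,0.085]]]'; python3 -m handwheel '[[[0,0,0,0,0,0,0.085]]]'; python3 -c "
from h import *
o=manip.get_obs();print(o['position'],R.from_quat(o['ee_rot']).as_rotvec())
cv2.imwrite('pics/w5.png',manip.camera('wrist'))"
```

```text
clock: 11.18
position: [0.4891, -0.1167, 0.1505]
ee_rot: [0.168, 0.986, -0.0, 0.0]
ft_force: [0.9, 0.8, -0.5]
grip_width: 0.996
clock: 11.3
position: [0.49, -0.112, 0.1501]
ee_rot: [0.164, 0.986, 0.0, -0.0]
ft_force: [-0.7, 0.6, -0.4]
grip_width: 0.996
[ 0.48996131 -0.11195215  0.15014765] [-5.16315677e-01 -3.09880537e+00 -6.47371158e-04]
```

View pics/w5.png

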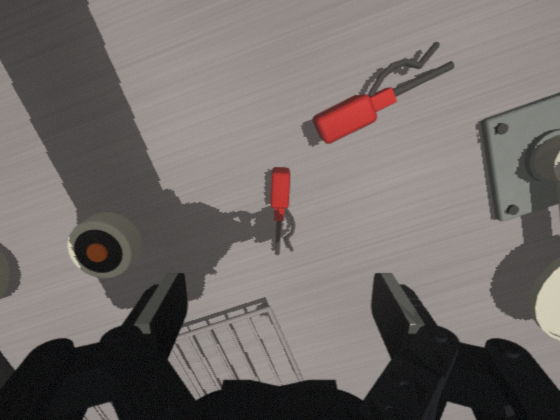

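```bash
python3 - <<'E'
from h import *
o=manip.get_obs()
im=cv2.imread('pics/w5.png');h=cv2.cvtColor(im,cv2.COLOR_BGR2HSV)
m=(((h[...,0]<8)|(h[...,0]>172))&(h[...,1]>150)&(h[...,2]>60)).astype(np.uint8)
m[:, 310:]=0;m[:150]=0;m[240:]=0;m[:,:255]=0
ys,xs=np.nonzero(m)
for r in range(ys.min(),ys.max()+1,3): x=xs[ys==r];print(r,x.min(),x.max(),im[r,x.min():x.max()+1,2][::4])
cr=im[155:265,230:340];cv2.imwrite('pics/w5c.png',cv2.resize(cr,None,fx=5,fy=5,interpolation=cv2.INTER_CUBIC))
E
```

```text
170 282 283 [103]
173 273 288 [134 157 152 147]
176 272 289 [128 185 185 188 177]
179 272 289 [134 183 188 189 175]
182 272 288 [139 185 184 187 177]
185 272 288 [141 183 186 188 174]
188 272 288 [144 183 186 187 173]
191 272 288 [146 181 186 186 167]
194 272 288 [148 183 183 185 164]
197 271 287 [123 183 184 184 177]
200 271 287 [124 182 183 187 172]
203 271 287 [127 182 184 185 174]
206 272 287 [147 177 181 184]
209 275 283 [158 177 178]
212 275 283 [ 94 147 166]
215 276 283 [98 98]
218 276 279 [98]
```

View pics/w5c.png

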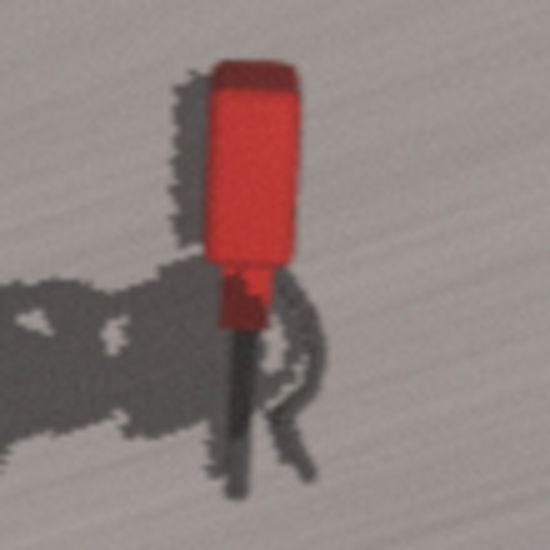

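```bash
python3 - <<'E'
from h import *
o=manip.get_obs()
f=lambda a,b:(230+a/5-.4,155+b/5-.4)
g=lambda a,b,z:onz('wrist',*f(a,b),z,o)
c=[g(213,88,.03),g(299,92,.03),g(294,264,.03),g(206,264,.03)]
C=np.mean(c,0);print(C,np.linalg.norm(c[0]-c[1]),np.linalg.norm(c[1]-c[2]))
d=(c[2]+c[3]-c[0]-c[1]);print('yaw',np.arctan2(d[1],d[0]))
L=g(236,492,.015);print(L,L-C,np.arctan2(*(L-C)[[1,0]]),np.hypot(*(L-C)[:2]))
f2=[proj('wrist',o['position'])];print(f2)
yaw=np.arctan2(*(L-C)[[1,0]])
go([C[0],C[1],0.06],yaw)
E
```

```text
[ 0.4918139  -0.11164841  0.03      ] 0.016058793510760103 0.03390064210638061
yaw -0.36128730025769074
[ 0.56030946 -0.13870681  0.015     ] [ 0.06849556 -0.0270584  -0.015     ] -0.37622210491685737 0.07364644192115713
[array([280.86902023, 241.9095358 ])]
shift [-0.0018  0.0001  0.0901] rot [ 0.    -0.     0.048] pos [ 0.4901 -0.1112  0.1501] yaw -0.3286 f [-0.1  0.  -0.1] t 11.35
```

Wrist view: the small clip's grip is at (280,188), its leg tip at (277,253) and the bow is on the right. It lies at (0.492, -0.1115) with yaw -0.37. I'm going down over it.

```bash
python3 -m handwheel '[[[-0.002,0,0.05,0,0,0.045,0.085],[-0.002,0,0.1,0,0,0.045,0.06],[-0.002,0,0.13,0,0,0.045,0.05],[-0.002,0,0.14,0,0,0.045,0.05],[-0.002,0,0.15,0,0,0.045,0.05],[-0.002,0,0.15,0,0,0.045,0.05]]]' 40; python3 -c "
from h import *
o=manip.get_obs();print(o['position'])
cv2.imwrite('pics/w6.png',manip.camera('wrist'))
cv2.imwrite('pics/s6.png',cv2.resize(manip.camera('scene')[130:280,170:380],None,fx=3.8,fy=3.8,interpolation=cv2.INTER_CUBIC))
go([.492,-.1115,-.034],-.37)"
```

```text
clock: 12.1
position: [0.4922, -0.1125, 0.0005]
ee_rot: [0.186, 0.983, 0.0, 0.0]
ft_force: [0.2, -0.8, 0.0]
grip_width: 0.586
[ 4.92190845e-01 -1.12543934e-01  4.66176505e-04]
shift [0.001 0.001 0.035] rot [ 0.001  0.001 -0.005] pos [ 0.4925 -0.1128  0.001 ] yaw -0.3747 f [-0.4 -0.4 -0. ] t 12.2
```

View pics/w6.png

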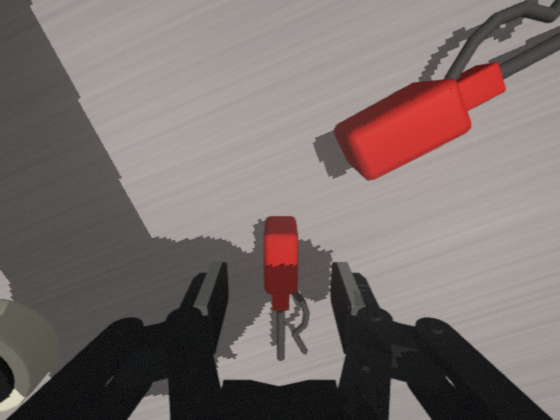

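View pics/s6.png

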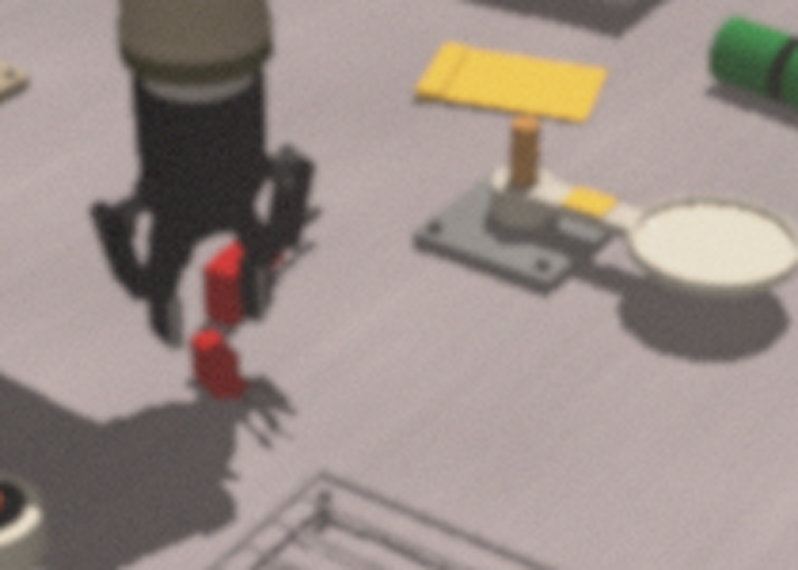

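```bash
python3 -m handwheel '[[[0,0.0005,0.015,0,0,0,0.05],[0,0.0005,0.025,0,0,0,0.05],[0,0.0005,0.03,0,0,0,0.05],[0,0.0005,0.034,0,0,0,0.05],[0,0.0005,0.034,0,0,0,0.05]]]' 40; python3 -m handwheel '[[[0,0,0,0,0,0,0.03],[0,0,0,0,0,0,0.02],[0,0,0,0,0,0,0.01],[0,0,0,0,0,0,0.005],[0,0,0,0,0,0,0.005]]]' 40;  python3 -c "
from h import *
o=manip.get_obs();print(o['position'],o['ft_force'],o['grip_width'])
cv2.imwrite('pics/w7.png',manip.camera('wrist'))
cv2.imwrite('pics/s7.png',cv2.resize(manip.camera('scene')[130:280,170:380],None,fx=3.8,fy=3.8,interpolation=cv2.INTER_CUBIC))"
```

```text
clock: 12.82
position: [0.4919, -0.1125, -0.034]
ee_rot: [0.186, 0.982, -0.0, -0.0]
ft_force: [0.4, 0.7, 0.4]
grip_width: 0.588
clock: 13.45
position: [0.4923, -0.1124, -0.0335]
ee_rot: [0.186, 0.982, 0.0, 0.0]
ft_force: [-1.0, 0.6, 5.2]
grip_width: 0.201
[ 0.4923355  -0.11243475 -0.03348429] [-0.96390209  0.63856804  5.19760236] 0.20141280515166682
```

View pics/w7.png

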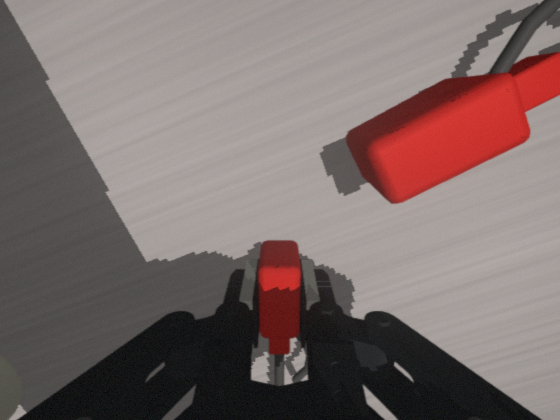

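View pics/s7.png

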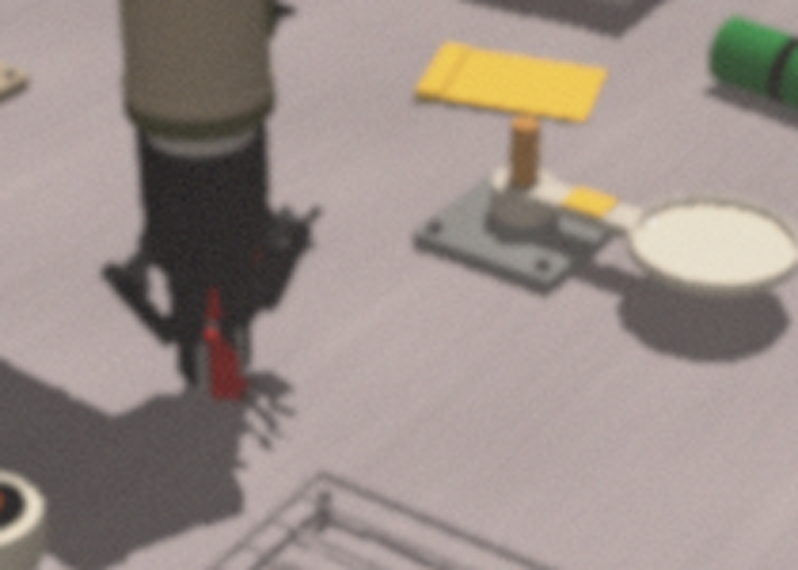

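```bash
python3 - <<'E'
from h import *
Q=[0,1,0,0]
o2=dict(position=np.array([.6006,.1457,.0732]),ee_rot=np.array([-1.2e-4,1,-8e-5,-3e-4]))
o4=dict(position=np.array([.5514,.1459,.0879]),ee_rot=np.array([0,1,0,0.]))
def orange(fn):
    im=cv2.imread(fn);h=cv2.cvtColor(im,cv2.COLOR_BGR2HSV)
    m=((h[...,0]>8)&(h[...,0]<20)&(h[...,1]>130)&(h[...,2]>150)).astype(np.uint8)
    k,l,s,c=cv2.connectedComponentsWithStats(m); i=1+np.argmax(s[1:,4]); print(s[i],c[i]); return im,c[i]
im,c=orange('pics/w2.png'); print('pin w2',onz('wrist',*c,.0886,o2))
im,c=orange('pics/w4.png'); print('pin w4',onz('wrist',*c,.0886,o4))
cv2.imwrite('pics/w4c.png',cv2.resize(im[120:270,200:360],None,fx=4.5,fy=4,interpolation=cv2.INTER_CUBIC))
# plate edges w4 (z .012): corners
for nm,u,v in [('TL',212,132),('TR',351,130),('BL',220,259),('BR',345,258)]: print(nm,onz('wrist',u,v,.012,o4))
# shelf yaw from w1
o1=dict(position=np.array([.6016,.149,.2]),ee_rot=np.array([0,1,0.001,0.])) 
E
```

```text
[ 264  142   39   38 1094] [283.0511883  160.47166362]
pin w2 [0.54850439 0.14667209 0.0886    ]
[268 223  30  15 286] [283.86013986 230.36363636]
pin w4 [0.54364579 0.14769228 0.0886    ]
TL [0.4945162  0.09370537 0.012     ]
TR [0.49308205 0.19974677 0.012     ]
BL [0.60280816 0.09341995 0.012     ]
BR [0.6019076  0.20224539 0.012     ]
```

View pics/w4c.png

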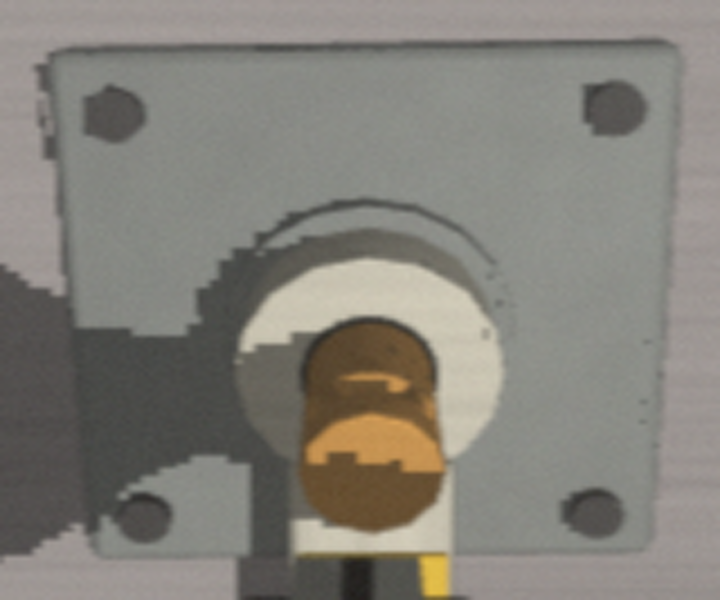

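```bash
python3 -m handwheel '[[[0,0,-0.005,0,0,0,0.005],[0,0,-0.05,0,0,0,0.005],[0,0,-0.1,0,0,0,0.005],[0,0,-0.1,0,0,0,0.005]]]' 60;  python3 -c "
from h import *
o=manip.get_obs();print(o['position'],o['ft_force'],o['grip_width'])
cv2.imwrite('pics/w8.png',manip.camera('wrist'))
go([.448,.1459,.066],.012)"
```

```text
clock: 14.05
position: [0.4944, -0.1128, 0.0696]
ee_rot: [0.186, 0.982, 0.001, 0.003]
ft_force: [0.1, -0.1, -1.2]
grip_width: 0.198
[ 0.4943835  -0.11276952  0.06956477] [ 0.13697494 -0.13901853 -1.1679347 ] 0.1979658962136247
shift [0.1364 0.2239 0.0015] rot [ 0.001  0.003 -0.387] pos [ 0.493  -0.1123  0.0675] yaw -0.3746 f [ 0.1  0.3 -1.4] t 14.1
```

View pics/w8.png

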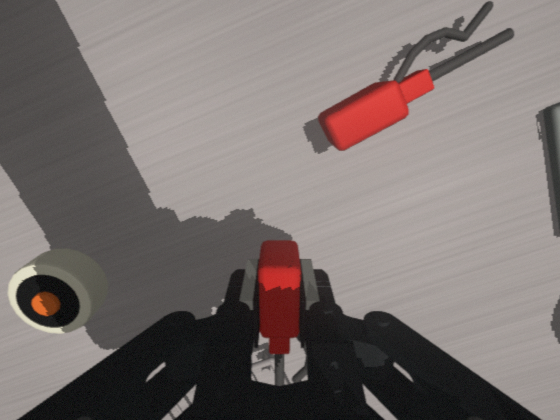

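```bash
python3 -m handwheel '[[[0.03,0.04,0,0,0,-0.07,0.005],[0.055,0.085,0,0,0,-0.15,0.005],[0.08,0.13,0,0,0,-0.23,0.005],[0.105,0.175,0,0,0,-0.31,0.005],[0.13,0.215,0,0,0,-0.38,0.005],[0.136,0.224,0,0,0,-0.387,0.005],[0.136,0.224,0,0,0,-0.387,0.005],[0.136,0.224,0,0,0,-0.387,0.005]]]';  python3 -c "
from h import *
o=manip.get_obs()
cv2.imwrite('pics/w9.png',manip.camera('wrist'))
cv2.imwrite('pics/s9.png',cv2.resize(manip.camera('scene')[90:240,190:400],None,fx=3.8,fy=3.8,interpolation=cv2.INTER_CUBIC))
go([.451,.1459,.0261],.012)
print(proj('wrist',np.array([.5485,.147,.0886]),o))"
```

```text
clock: 15.1
position: [0.4475, 0.1441, 0.0657]
ee_rot: [-0.005, 1.0, -0.0, -0.0]
ft_force: [-0.3, -0.2, -0.5]
grip_width: 0.2
shift [-0.0034  0.0015  0.0399] rot [-0.    -0.    -0.002] pos [0.4476 0.1444 0.066 ] yaw 0.0097 f [-0.3 -0.1 -0.5] t 15.2
[284.13110041 402.8336911 ]
```

View pics/w9.png

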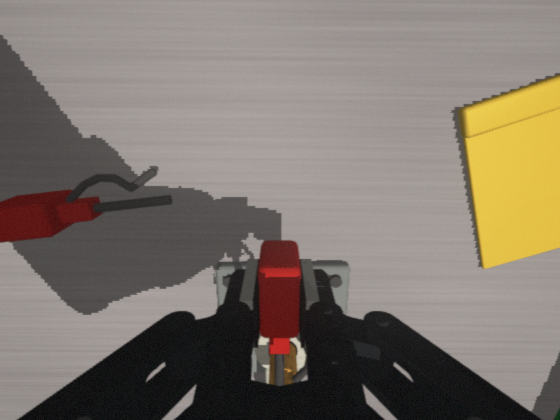

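View pics/s9.png

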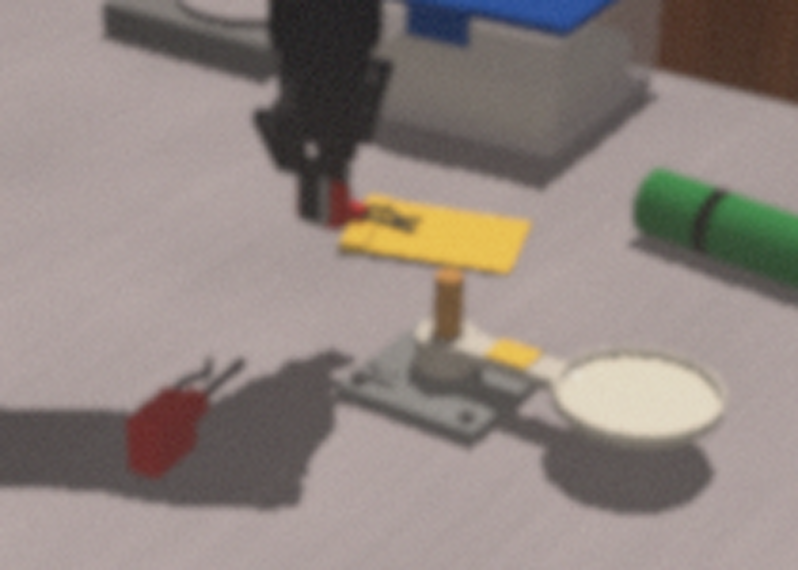

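```bash
python3 -m handwheel '[[[0,0.0015,0.015,0,0,-0.002,0.005],[-0.001,0.0015,0.03,0,0,-0.002,0.005],[-0.003,0.0015,0.04,0,0,-0.002,0.005],[-0.003,0.0015,0.04,0,0,-0.002,0.005],[-0.003,0.0015,0.04,0,0,-0.002,0.005]]]';  python3 -c "
from h import *
im=manip.camera('wrist')
cv2.imwrite('pics/w10.png',cv2.resize(im[230:400,200:360],None,fx=4.5,fy=3.5,interpolation=cv2.INTER_CUBIC))
cv2.imwrite('pics/s10.png',cv2.resize(manip.camera('scene')[120:210,240:360],None,fx=6,fy=6,interpolation=cv2.INTER_CUBIC))
o=manip.get_obs()
go([.454,.1459,.0261],.012)
print(proj('wrist',np.array([.5485,.147,.0886]),o),proj('wrist',o['position']+[.074,0,.0486],o))
print('scene pin-hole',proj('scene',np.array([.5485,.147,.0746])),'tip',proj('scene',o['position']+[.0735,.001,.0485]))"
```

```text
clock: 15.82
position: [0.4506, 0.1473, 0.0263]
ee_rot: [-0.007, 1.0, 0.0, 0.0]
ft_force: [0.4, -0.0, -1.5]
grip_width: 0.201
shift [-0.0032 -0.0016  0.0005] rot [0.    0.001 0.002] pos [0.4508 0.1475 0.0266] yaw 0.0142 f [ 0.5  0.  -1.3] t 15.93
[278.16317767 464.66623881] [279.65869054 407.26493383]
scene pin-hole [307.21010715 167.2720776 ] tip [299.5931222  164.24010204]
```

View pics/w10.png

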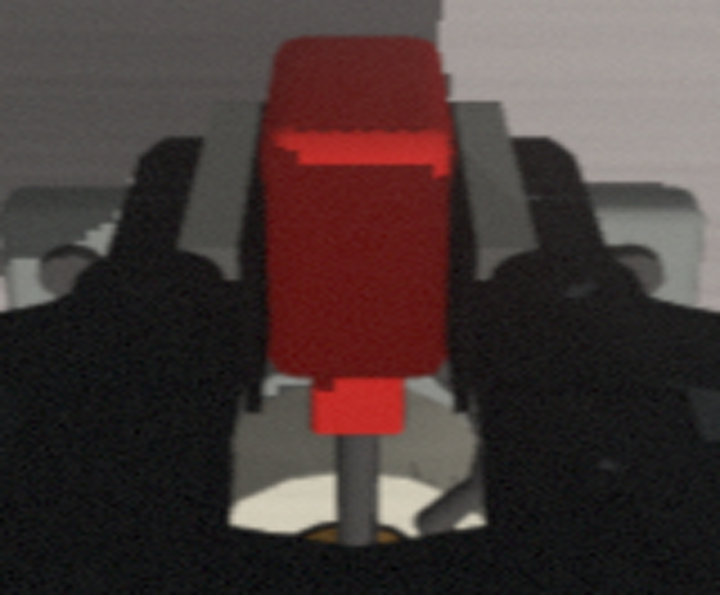

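View pics/s10.png

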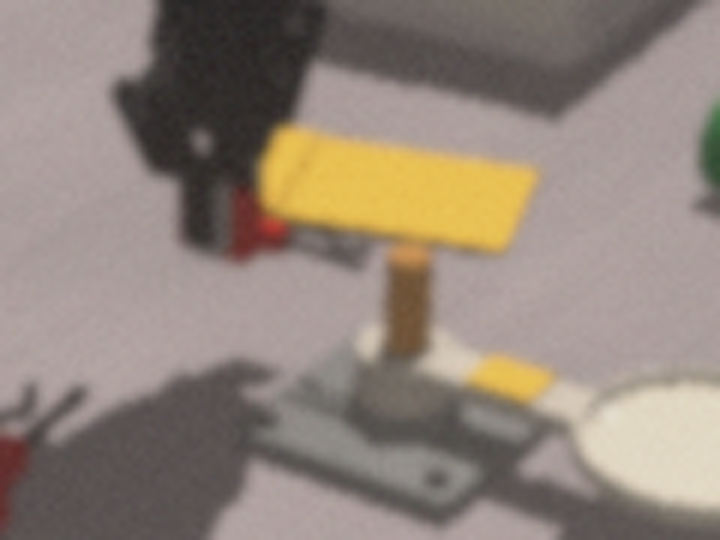

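```bash
python3 -m handwheel '[[[-0.003,-0.0015,0.0005,0,0,0.002,0.005],[-0.007,-0.0015,0.0005,0,0,0.002,0.005],[-0.01,-0.0015,0.0005,0,0,0.002,0.005],[-0.01,-0.0015,0.0005,0,0,0.002,0.005]]]' | grep -E "posi|force"; python3 -m handwheel '[[[-0.001,0,0,0,0,0,0.005],[-0.002,0,0,0,0,0,0.005]]]' | grep -E "posi|force"; python3 -m handwheel '[[[-0.001,0,0,0,0,0,0.005],[-0.002,0,0,0,0,0,0.005]]]' | grep -E "posi|force"
```

```text
position: [0.4607, 0.146, 0.0257]
ft_force: [-0.2, -0.1, -0.6]
position: [0.4624, 0.146, 0.0257]
ft_force: [-0.4, 0.2, -1.0]
position: [0.4645, 0.146, 0.0257]
ft_force: [0.5, 0.2, -0.7]
```

```bash
python3 -m handwheel '[[[-0.001,0,-0.0004,0,0,0,0.005],[-0.001,0,-0.0004,0,0,0,0.005]]]' | grep -E "posi|force"; python3 -m handwheel '[[[-0.001,0,0,0,0,0,0.005],[-0.001,0,0,0,0,0,0.005]]]' | grep -E "posi|force"
```

```text
position: [0.4655, 0.1461, 0.0261]
ft_force: [0.6, 0.0, -1.2]
position: [0.4665, 0.1461, 0.0261]
ft_force: [0.8, 0.7, -1.7]
```

```bash
python3 -m handwheel '[[[-0.001,0,0,0,0,0,0.005],[-0.001,0,0,0,0,0,0.005]]]' | grep -E "posi|force"
```

```text
position: [0.4675, 0.1461, 0.0261]
ft_force: [-1.0, 0.1, -0.8]
```

```bash
python3 -m handwheel '[[[-0.001,0,0,0,0,0,0.005],[-0.001,0,0,0,0,0,0.005]]]' | grep -E "posi|force"
```

```text
position: [0.4685, 0.1461, 0.0261]
ft_force: [-0.3, -0.7, -1.6]
```

```bash
python3 -m handwheel '[[[-0.001,0,0,0,0,0,0.005],[-0.001,0,0,0,0,0,0.005]]]' | grep -E "posi|force"
```

```text
position: [0.4695, 0.1461, 0.0261]
ft_force: [0.1, -0.2, -0.0]
```

```bash
python3 -m handwheel '[[[-0.001,0,0,0,0,0,0.005],[-0.001,0,0,0,0,0,0.005]]]' | grep -E "posi|force"
```

```text
position: [0.4705, 0.1461, 0.0261]
ft_force: [-0.3, -0.2, -0.4]
```

```bash
python3 -m handwheel '[[[-0.001,0,0,0,0,0,0.005],[-0.001,0,0,0,0,0,0.005]]]' | grep -E "posi|force"
```

```text
position: [0.4715, 0.1461, 0.0261]
ft_force: [-0.3, 0.7, -1.2]
```

```bash
python3 -m handwheel '[[[-0.001,0,0,0,0,0,0.005],[-0.001,0,0,0,0,0,0.005]]]' | grep -E "posi|force"
```

```text
position: [0.4726, 0.1461, 0.0261]
ft_force: [0.5, 0.1, -0.7]
```

```bash
python3 -c "
from h import *
im=manip.camera('wrist')
a=cv2.resize(im[300:380,240:320],None,fx=6,fy=6,interpolation=cv2.INTER_CUBIC)
b=cv2.resize(manip.camera('scene')[140:200,270:330],None,fx=8,fy=8,interpolation=cv2.INTER_CUBIC)[:480]
cv2.imwrite('pics/ws11.png',cv2.resize(np.hstack([a,b]),(800,400)))"
```

```text
(no output)
```

View pics/ws11.png

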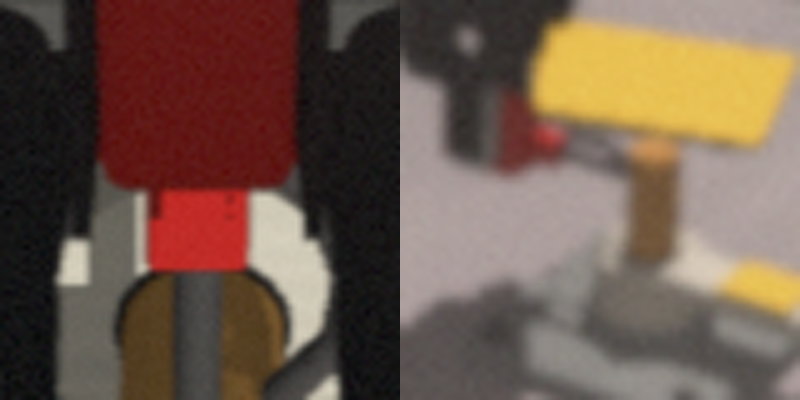

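```bash
python3 -m handwheel '[[[-0.001,0,0,0,0,0,0.005],[-0.002,0,0,0,0,0,0.005],[-0.002,0,0,0,0,0,0.005]]]' | grep -E "posi|force"; python3 -m handwheel '[[[-0.001,0,0,0,0,0,0.005],[-0.002,0,0,0,0,0,0.005],[-0.002,0,0,0,0,0,0.005]]]' | grep -E "posi|force"
```

```text
position: [0.4746, 0.1462, 0.0261]
ft_force: [-0.5, -0.2, -1.2]
position: [0.4765, 0.1461, 0.0261]
ft_force: [-0.6, 0.1, -0.9]
```

```bash
python3 -m handwheel '[[[-0.001,0,0,0,0,0,0.005],[-0.002,0,0,0,0,0,0.005],[-0.002,0,0,0,0,0,0.005]]]' | grep -E "posi|force"; python3 -m handwheel '[[[-0.001,0,0,0,0,0,0.005],[-0.002,0,0,0,0,0,0.005],[-0.002,0,0,0,0,0,0.005]]]' | grep -E "posi|force"
```

```text
position: [0.4785, 0.1462, 0.0261]
ft_force: [-1.0, -0.0, -0.0]
position: [0.4805, 0.1462, 0.0261]
ft_force: [-0.6, -0.1, -1.3]
```

```bash
python3 -m handwheel '[[[-0.001,0,0,0,0,0,0.005],[-0.002,0,0,0,0,0,0.005],[-0.003,0,0,0,0,0,0.005]]]' | grep -E "posi|force"; python3 -m handwheel '[[[-0.001,0,0,0,0,0,0.005],[-0.002,0,0,0,0,0,0.005],[-0.002,0,0,0,0,0,0.005]]]' | grep -E "posi|force"
```

```text
position: [0.4833, 0.1464, 0.0261]
ft_force: [-1.6, 0.2, -1.5]
position: [0.4852, 0.1468, 0.026]
ft_force: [-2.9, 3.1, -1.8]
```

```bash
python3 -m handwheel '[[[-0.001,0,0,0,0,0,0.005],[-0.002,0,0,0,0,0,0.005]]]' | grep -E "posi|force"; python3 -m handwheel '[[[-0.001,0,0,0,0,0,0.005],[-0.001,0,0,0,0,0,0.005]]]' | grep -E "posi|force"
```

```text
position: [0.4864, 0.1468, 0.0258]
ft_force: [-6.0, 2.7, -1.3]
position: [0.4877, 0.1469, 0.0258]
ft_force: [-4.0, 4.8, -1.1]
```

```bash
python3 -m handwheel '[[[-0.001,0,0,0,0,0,0.005],[-0.001,0,0,0,0,0,0.005]]]' | grep -E "posi|force"
```

```text
position: [0.4887, 0.1471, 0.0258]
ft_force: [-3.4, 4.7, -2.0]
```

```bash
python3 -m handwheel '[[[-0.001,0,0,0,0,0,0.005],[-0.001,0,0,0,0,0,0.005]]]' | grep -E "posi|force"
```

```text
position: [0.4903, 0.1473, 0.0261]
ft_force: [-0.9, 5.2, -2.1]
```

```bash
python3 -m handwheel '[[[-0.001,0,0,0,0,0,0.005],[-0.001,0,0,0,0,0,0.005]]]' | grep -E "posi|force"
```

```text
position: [0.4918, 0.1475, 0.0263]
ft_force: [-0.9, 4.9, -2.2]
```

```bash
python3 -m handwheel '[[[-0.001,0,0,0,0,0,0.005],[-0.001,0,0,0,0,0,0.005]]]' | grep -E "posi|force|wid"
```

```text
position: [0.4929, 0.1475, 0.0264]
ft_force: [-1.3, 5.4, -0.2]
grip_width: 0.196
```

```bash
python3 -m handwheel '[[[-0.001,0.0007,0,0,0,0,0.005],[-0.001,0.0007,0,0,0,0,0.005]]]' | grep -E "posi|force"
```

```text
position: [0.4937, 0.148, 0.0263]
ft_force: [-0.1, 5.5, -2.7]
```

```bash
python3 -m handwheel '[[[-0.001,0,0,0,0,0,0.005],[-0.001,0,0,0,0,0,0.005]]]' | grep -E "posi|force"
```

```text
position: [0.4952, 0.148, 0.0264]
ft_force: [1.0, 5.4, -3.1]
```

```bash
python3 -m handwheel '[[[-0.001,0,0,0,0,0,0.005],[-0.001,0,0,0,0,0,0.005]]]' | grep -E "posi|force"
```

```text
position: [0.4961, 0.148, 0.0264]
ft_force: [-0.7, 6.1, -0.7]
```

```bash
python3 -m handwheel '[[[-0.001,0,0,0,0,0,0.005],[-0.001,0,0,0,0,0,0.005]]]' | grep -E "posi|force|wid"
```

```text
position: [0.4976, 0.148, 0.0266]
ft_force: [1.7, 4.6, -1.3]
grip_width: 0.195
```

```bash
python3 -c "
from h import *
im=manip.camera('wrist')
a=cv2.resize(im[230:390,200:360],(400,400),interpolation=cv2.INTER_CUBIC)
b=cv2.resize(manip.camera('scene')[140:200,270:330],(400,400),interpolation=cv2.INTER_CUBIC)
cv2.imwrite('pics/ws12.png',np.hstack([a,b]))
o=manip.get_obs();print(o['position'],R.from_quat(o['ee_rot']).as_rotvec(),o['ft_force'],o['torque'])"
```

```text
[0.49770235 0.14806624 0.02671887] [-2.01023498e-02  3.13886595e+00  2.16891540e-03] [ 1.75384536  5.63425375 -0.82913212] [ 1.02422109 -0.31227121  0.25026679]
```

View pics/ws12.png

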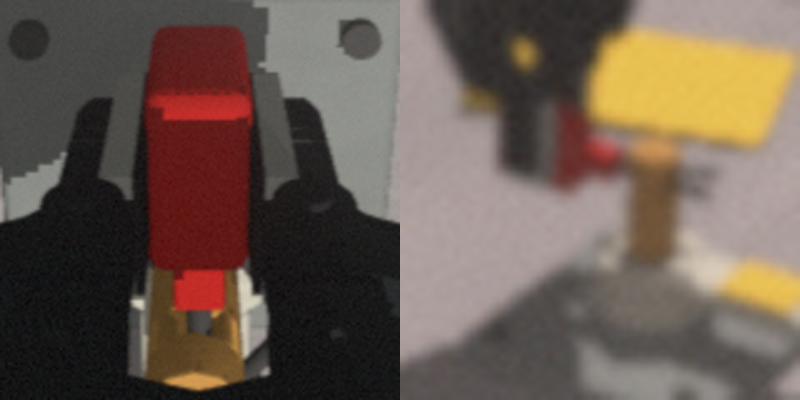

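```bash
python3 -m handwheel '[[[-0.001,0.001,0,0,0,0,0.005],[-0.001,0.001,0,0,0,0,0.005]]]' | grep -E "posi|force"
```

```text
position: [0.4982, 0.1482, 0.0264]
ft_force: [2.1, 3.6, -1.9]
```

```bash
python3 -m handwheel '[[[-0.001,0,0,0,0,0,0.005],[-0.001,0,0,0,0,0,0.005]]]' | grep -E "posi|force"
```

```text
position: [0.4989, 0.1483, 0.0262]
ft_force: [2.3, 3.2, -1.9]
```

```bash
python3 -m handwheel '[[[-0.001,0,0,0,0,0,0.005],[-0.001,0,0,0,0,0,0.005]]]' | grep -E "posi|force"
```

```text
position: [0.4996, 0.1482, 0.0261]
ft_force: [1.6, 3.6, -1.6]
```

```bash
python3 -m handwheel '[[[-0.001,0,0,0,0,0,0.005],[-0.001,0,0,0,0,0,0.005]]]' | grep -E "posi|force|wid"
```

```text
position: [0.5006, 0.1478, 0.0261]
ft_force: [2.3, 2.1, -0.8]
grip_width: 0.195
```

```bash
python3 -m handwheel '[[[-0.001,0,0,0,0,0,0.005],[-0.001,0,0,0,0,0,0.005]]]' | grep -E "posi|force"
```

```text
position: [0.5013, 0.1476, 0.026]
ft_force: [0.5, 0.5, -1.7]
```

```bash
python3 -m handwheel '[[[-0.001,0,0,0,0,0,0.005],[-0.001,0,0,0,0,0,0.005]]]' | grep -E "posi|force"
```

```text
position: [0.5024, 0.1479, 0.026]
ft_force: [0.4, 0.5, -1.3]
```

```bash
python3 -m handwheel '[[[-0.001,0,0,0,0,0,0.005],[-0.001,0,0,0,0,0,0.005]]]' | grep -E "posi|force"; python3 -c "
from h import *
im=manip.camera('wrist')
a=cv2.resize(im[230:390,200:360],(400,400),interpolation=cv2.INTER_CUBIC)
b=cv2.resize(manip.camera('scene')[140:200,270:330],(400,400),interpolation=cv2.INTER_CUBIC)
cv2.imwrite('pics/ws13.png',np.hstack([a,b]))"
```

```text
position: [0.5035, 0.1482, 0.0261]
ft_force: [-0.2, 0.2, -1.2]
```

View pics/ws13.png

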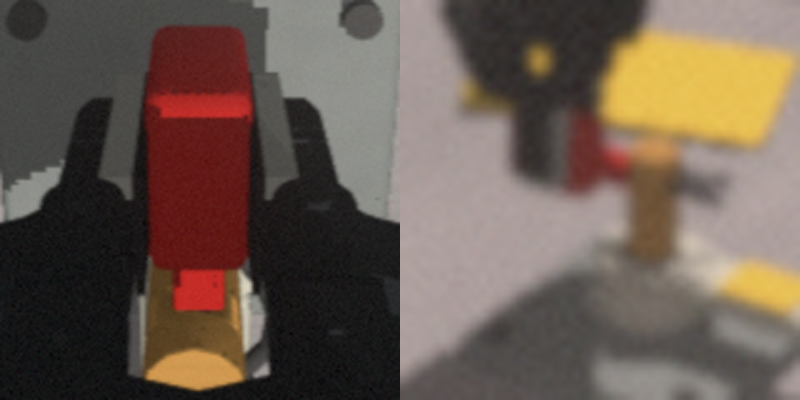

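```bash
python3 -m handwheel '[[[-0.001,0,0,0,0,0,0.005],[-0.001,0,0,0,0,0,0.005]]]' | grep -E "posi|force"
```

```text
position: [0.5045, 0.1482, 0.0261]
ft_force: [-1.1, 0.1, -0.4]
```

```bash
python3 -m handwheel '[[[-0.0007,0,0,0,0,0,0.005],[-0.0007,0,0,0,0,0,0.005]]]' | grep -E "posi|force"
```

```text
position: [0.5048, 0.1482, 0.026]
ft_force: [-2.8, 0.0, -1.3]
```

```bash
python3 -m handwheel '[[[-0.0007,0,0,0,0,0,0.005],[-0.0007,0,0,0,0,0,0.005]]]' | grep -E "posi|force|clo"
```

```text
clock: 26.48
position: [0.5048, 0.1482, 0.0258]
ft_force: [-6.5, 0.8, 2.0]
```

```bash
python3 -m handwheel '[[[0.001,0,0,0,0,0,0.005],[0.001,0,0,0,0,0,0.025],[0.001,0,0,0,0,0,0.035],[0.001,0,0,0,0,0,0.05],[0.001,0,0,0,0,0,0.05]]]' 20; python3 -c "
from h import *
im=manip.camera('wrist')
a=cv2.resize(im[230:390,200:360],(400,400),interpolation=cv2.INTER_CUBIC)
b=cv2.resize(manip.camera('scene')[140:200,270:330],(400,400),interpolation=cv2.INTER_CUBIC)
cv2.imwrite('pics/ws14.png',np.hstack([a,b]))"
```

```text
clock: 27.1
position: [0.505, 0.1482, 0.0262]
ee_rot: [-0.006, 1.0, 0.0, 0.0]
ft_force: [-0.4, -0.5, -0.8]
grip_width: 0.582
```

View pics/ws14.png

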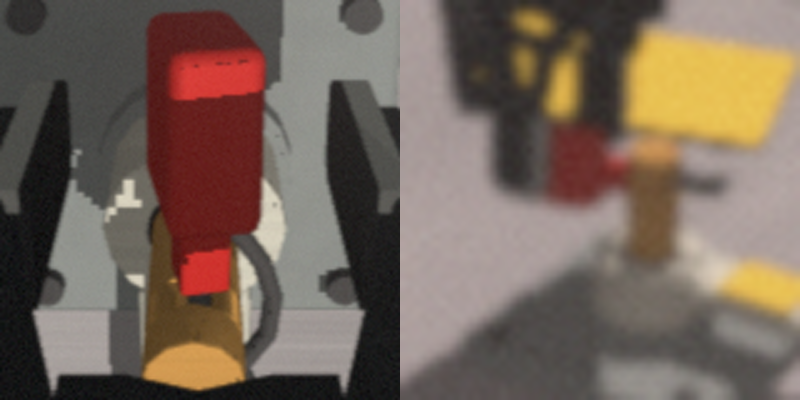

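The clip stays in the pin after release, though it rolled slightly on its leg. I'll pull straight up and check.

```bash
python3 -m handwheel '[[[0,0,-0.02,0,0,0,0.05],[0,0,-0.05,0,0,0,0.05],[0,0,-0.1,0,0,0,0.05],[0.03,0,-0.14,0,0,0,0.05],[0.06,0,-0.15,0,0,0,0.05],[0.06,0,-0.15,0,0,0,0.05],[0.06,0,-0.15,0,0,0,0.05]]]'; python3 -c "
from h import *
o=manip.get_obs();im=manip.camera('wrist')
cv2.imwrite('pics/w15.png',im)
cv2.imwrite('pics/s15.png',cv2.resize(manip.camera('scene')[120:220,250:390],None,fx=5,fy=5,interpolation=cv2.INTER_CUBIC))
cv2.imwrite('pics/t15.png',manip.camera('top'))
print(o['position'],proj('wrist',np.array([.5045,.147,.09]),o),proj('wrist',np.array([.5485,.147,.0886]),o))"
```

```text
clock: 28.08
position: [0.4451, 0.1474, 0.176]
ee_rot: [-0.006, 1.0, 0.0, 0.0]
ft_force: [0.5, 0.2, -0.7]
grip_width: 0.586
[0.44511716 0.14744305 0.17595119] [279.16652472 262.01836775] [278.61922432 302.37405369]
```

View pics/w15.png

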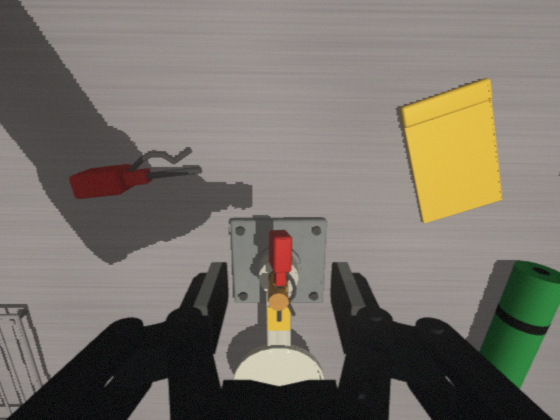

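View pics/s15.png

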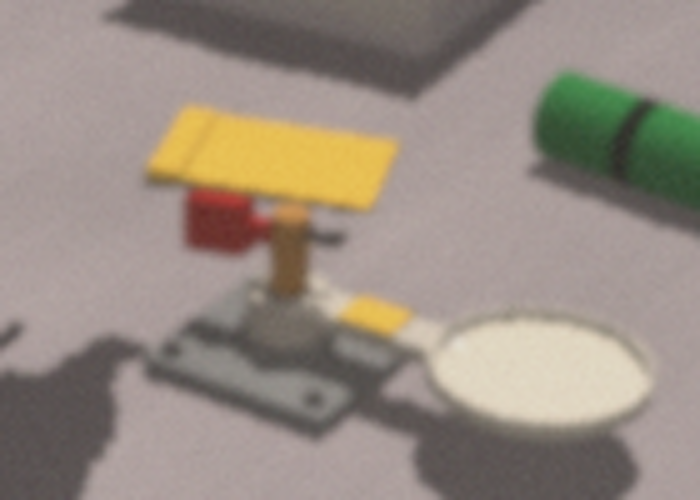

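View pics/t15.png

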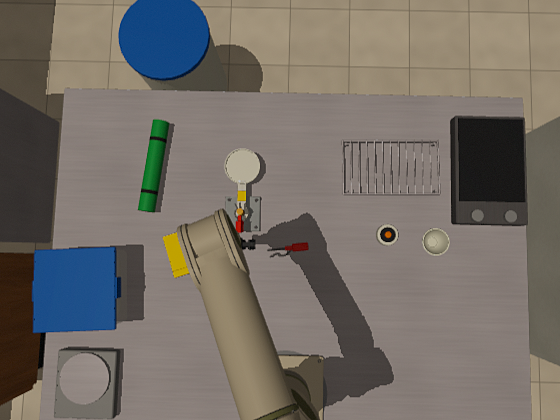

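```bash
python3 - <<'E'
from h import *
o=dict(position=np.array([0.44511716,0.14744305,0.17595119]),ee_rot=np.array([-.006,1,0,0.]))
im=cv2.imread('pics/w15.png');h=cv2.cvtColor(im,cv2.COLOR_BGR2HSV)
m=(((h[...,0]<8)|(h[...,0]>172))&(h[...,1]>150)&(h[...,2]>60)); m[:220]=0; m[:,:255]=0
ys,xs=np.nonzero(m)
for r in range(ys.min(),ys.max()+1,4): x=xs[ys==r];print(r,x.min(),x.max(),im[r,(x.min()+x.max())//2,2])
pin=onz('wrist',279,301,.0886,o)
for r in(241,269): print(onz('wrist',281,r,.09,o)-pin)
cv2.imwrite('pics/w15c.png',cv2.resize(im[220:340,220:340],(600,600),interpolation=cv2.INTER_CUBIC))
E
```

```text
235 276 276 83
239 273 291 162
243 272 291 200
247 272 291 198
251 271 290 199
255 272 290 197
259 270 290 194
263 271 290 192
267 273 290 193
271 273 288 185
275 275 285 196
279 274 285 191
283 275 285 192
[-0.0633712  0.0010466  0.0014   ]
[-0.03530535  0.00142497  0.0014    ]
```

View pics/w15c.png

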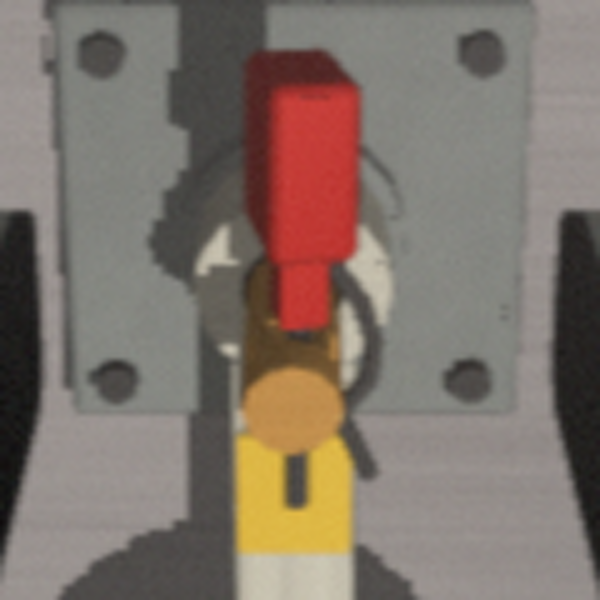

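```bash
python3 - <<'E'
from h import *
o=dict(position=np.array([0.44511716,0.14744305,0.17595119]),ee_rot=np.array([-.006,1,0,0.]))
q=lambda a,b,z:onz('wrist',220+a/5-.4,220+b/5-.4,z,o)
pin=q(294,410,.0886); print('pin',pin)
print('leg tip',q(296,507,.0746)-pin,'nose',q(302,328,.0806)-pin,'grip front',q(315,262,.0896)-pin,'back',q(315,86,.0896)-pin)
print('pad back edge(78+? mm)', q(296,553,.046)-pin, 'plate',(q(52,3,.012)+q(530,3,.012))/2-pin,(q(75,412,.012)+q(515,410,.012))/2-pin)
E
```

```text
pin [0.54760013 0.14674325 0.0886    ]
leg tip [ 0.03313261  0.00075264 -0.014     ] nose [-0.01300408  0.00139175 -0.008     ] grip front [-0.03265741  0.00350987  0.001     ] back [-0.06795088  0.00297801  0.001     ]
pad back edge(78+? mm) [ 0.06807136  0.00113956 -0.0426    ] plate [-0.05379296 -0.00136754 -0.0766    ] [ 0.05363072  0.00071074 -0.0766    ]
```

```bash
python3 - <<'E'
from h import *
c=manip.calibration('scene')
im=manip.camera('scene');b=im
h=cv2.cvtColor(b,cv2.COLOR_BGR2HSV)
m=(((h[...,0]<8)|(h[...,0]>172))&(h[...,1]>120)&(h[...,2]>60)); m[:,:275]=0;m[200:]=0;m[:150]=0;m[:,320:]=0
ys,xs=np.nonzero(m)
for r in range(ys.min(),ys.max()+1): x=xs[ys==r];print(r,x.min(),x.max())
# model corners projection at nominal home
pin=np.array([.548,.147,0])
def pj(x,y,z): return np.round(proj('scene',pin+[x,y,z]),1)
for cx in (-.044,-.048):
  for dz in (0,-.004):
    print(cx,dz,[pj(cx+sx*.018,sy*.009,.0746+dz+sz*.015) for sx,sy,sz in [(-1,-1,1),(1,-1,1),(-1,-1,-1),(1,-1,-1),(1,1,1),(-1,1,1)]])
print('pintop',pj(0,0,.0886),'legtip',pj(.03,0,.0746))
cv2.imwrite('pics/s16.png',cv2.resize(b[150:190,270:340],None,fx=11,fy=11,interpolation=cv2.INTER_CUBIC))
E
```

```text
158 288 293
159 288 298
160 288 299
161 288 299
162 288 299
163 288 300
164 288 303
165 288 303
166 288 303
167 288 303
168 289 299
169 294 297
-0.044 0 [array([285.2, 156.7]), array([296.8, 160.5]), array([285. , 166.9]), array([296.5, 170.9]), array([300.6, 157.9]), array([289.1, 154.1])]
-0.044 -0.004 [array([285.1, 158.1]), array([296.7, 161.9]), array([285. , 168.3]), array([296.4, 172.2]), array([300.6, 159.3]), array([289.1, 155.5])]
-0.048 0 [array([283.9, 156.3]), array([295.5, 160.1]), array([283.7, 166.5]), array([295.2, 170.4]), array([299.3, 157.5]), array([287.8, 153.7])]
-0.048 -0.004 [array([283.9, 157.7]), array([295.4, 161.5]), array([283.7, 167.9]), array([295.1, 171.8]), array([299.3, 158.8]), array([287.8, 155.1])]
pintop [307.2 162.4] legtip [317.1 170.6]
```

View pics/s16.png

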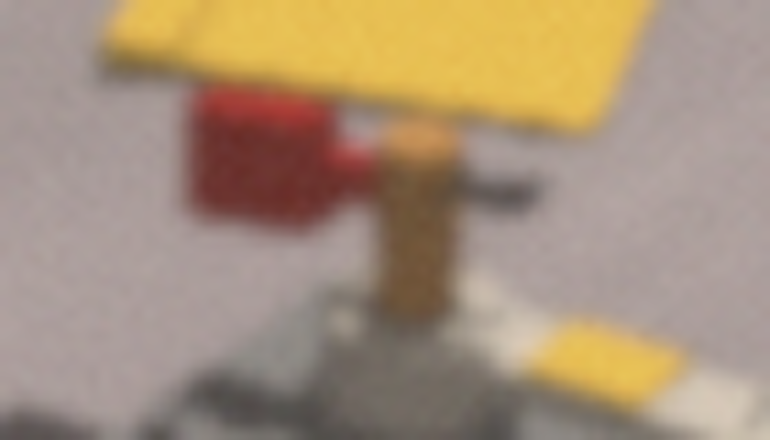

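```bash
python3 -c "
from h import *
o=manip.get_obs();print(o['clock'],o['ft_force']);print(manip.hand_in())"
```

```text
28.275 [0.60618519 0.22133286 0.50309522]
the job is handed in; nothing more can be done
None
```

I pressed the hub down onto its foot and pushed the small red clip through the pin until its nose met the pin. I then released it, backed off and handed in at 28.3 s; no verdict is reported.

- **Hub:** it slid about 45 mm at 5–7 N, then stopped hard. I pressed to 28 N on the tool to confirm it was seated, and the picture shows it down on the foot.
- **Hole height:** touching the pin top gave about 88.6 mm over the counter, so the hole was at about 74.6 mm. The leg went in with no contact force.
- **Clip:** passing the bow over the pin read about 6 N at most, below the 8–16 N you gave. Forces then fell to nearly zero. The nose met the pin at the predicted spot with 6.5 N.
- **After release:** pictures show the leg out the far side, the bow behind the pin and the nose at the pin. The gripper is clear, and nothing else looked moved.

Some checks disagreed:
- **Clip position:** the wrist view, at nominal height, put the grip centre about 50 mm from the pin axis, outside the 40–48 mm window. Allowing for the clip's sag in the hole brings that to about 45 mm. The scene camera put it nearer the pin than 44 mm, and the stop by feel agrees with 44 mm.
- **Clip attitude:** it also rolled a little about its leg when I let go.
- **Fingertips:** they sat about 38 mm above the reported tool point, so I set all heights by contact instead.

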